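# Index the milled part by three clicks

### The job

Two identical indexing stages stand on the worktop; one carries a small milled part with a round boss, the other a bigger, plain plaster block. Turn the milled part's stage three clicks on, anticlockwise as seen from above, by its black thumb knob: one notch at a time, letting the lever stand still for about half a second in each notch, and not going past the third. Then let go, and leave the other stage as it is.

Things in the scene. Friction and masses are not known exactly. Their poses are not given: they have to be found in the camera images.
- part_stage: The stage to work: round grey base 184 mm across, 12 mm thick, fixed to the worktop. An aluminium platform (80 mm across, top at 50 mm) turns on it about the vertical axis through its centre and carries the milled part (pale grey, flat, round boss; 34 x 52 x 22 mm, top at 72 mm). Origin: on that axis, at the underside; z up; six notches on its -x (front) side.
- part_lever (a joint): Angle (rad) of its platform and lever, growing anticlockwise seen from above; the lever points at 142.5 degrees + this, from the stage's x axis. Notches every 15 degrees (0, 0.262, ... 1.309); starts in the 1st or 2nd; hard stops beyond 1st and 6th. About 4 N at the knob takes it over the ridge halfway; it then snaps into the next notch and stays.
- part_knob (a point): Centre of the top of the milled part's thumb knob: an upright black cylinder 20 mm in diameter, 38 to 85 mm above the worktop (this point: 85 mm), 110 mm from the turning axis. It is fixed on the end of a steel lever arm that lies 30 to 38 mm above the worktop. One click moves it 29 mm along its arc.
- block_stage: The other stage, to be left alone: same base, platform and lever, but it carries a cream plaster block 60 x 55 x 40 mm, top 90 mm above the worktop. Origin and axes as for the first stage.
- block_knob (a point): Centre of the top of the thumb knob of the plaster block's stage, same as the other knob; it may start in any of its six notches and must stay there.

How it is judged:
On the way, in this order (a step that is already met when the one before it is completed fails the run):
1. the milled part's lever stands still one notch on from where it started (distance of part_knob from where it was at the start of the episode between 0.0187 and 0.0387 m and velocity of joint part_lever between -0.15 and 0.15 rad/s and value of joint part_lever above 0.15 rad), for 0.25 s.
2. the milled part's lever stands still two notches on from where it started (distance of part_knob from where it was at the start of the episode between 0.0469 and 0.0669 m and velocity of joint part_lever between -0.15 and 0.15 rad/s), for 0.25 s.
3. the milled part's lever stands still three notches on from where it started (distance of part_knob from where it was at the start of the episode between 0.0742 and 0.0942 m and velocity of joint part_lever between -0.15 and 0.15 rad/s), for 0.25 s.
At the end, for the whole second after the job is handed in: The milled part's lever rests three notches (45 degrees) on from where it started, its knob 74 to 94 mm in a straight line from its starting point; the plaster block's knob is within 12 mm of where it was (distance of part_knob from where it was at the start of the episode between 0.0742 and 0.0942 m and velocity of joint part_lever between -0.1 and 0.1 rad/s and distance of block_knob from where it was at the start of the episode below 0.012 m); the robot touches nothing.
It fails at once if the milled part's lever is turned past the third notch on from its start (knob more than 102 mm from its start) (distance of part_knob from where it was at the start of the episode above 0.102 m).
It fails at once if the plaster block's stage is turned (its knob moves more than 15 mm) (distance of block_knob from where it was at the start of the episode above 0.015 m).
It also fails if it takes over 38 s, if anything falls off the work surface, if the arm or the gripper's body presses on something with over 40 N, if the wrist force passes 120 N, or if a joint passes its speed limit or range.

### The arm

A 7-joint arm with a two-finger parallel gripper is mounted at the origin on a cart in front of the work surface, level with it; the furniture and walls round the work are solid. World frame = base frame: x ahead of the robot, y to its left, z up, the work surface at z = 0. Lengths are in m, angles in rad, forces in N, time in s.
With the tool pointing down it reaches from about 0.425 to 1.025 m from the base axis. Payload 3.6 kg.
Tool frame: the origin (TCP) lies at the very end of the fingers, on their centre line; the grasp point (between the pads) lies 19 mm behind it; z points along the fingers, y is the direction in which the jaws open and shut (so a half turn about z gives the same grasp; the last joint's range is limited). The gripper opens to 85 mm and grips with 20 to 120 N. Pads are 22 mm wide; open, the fingers measure 114 mm over their backs; the gripper's body (76 mm by 85 mm) begins 54 mm behind the grasp point. The pads swing forward as they close: fully open they stand 13 mm farther back than shut.
Start: joints at [-1.28, 0.591, 0.048, 1.609, -0.033, 0.943, -0.034], TCP at [0.272, 0.672, 0.231] pointing down, gripper open.
Joint ranges: [-2.69, 2.69], [-0.47, 2.24], [-1.27, 1.36], [0.19, 2.51], [-1.53, 4.68], [0.08, 2.07], [-3.09, 3.09]. Speed limits (rad/s): [2.57, 2.57, 3.14, 3.14, 3.14, 3.14, 3.14].

### API

Orientations are given as a 3x3 rotation matrix whose columns are the frame's x, y, z axes.
In Python, from bench import manip, eyes, job gives the robot as it stands. The module is installed in compiled form; this text tells all that it offers.
- The arm moves only by the shell command python3 -m inch 'ROWS' [FORCE]. ROWS is JSON, a list of rows, each an object of numbers: "rx", "ry", "rz": the turn, a rotation vector about the tool's x, y, z in rad; "dx", "dy", "dz": the shift along the tool's x, y, z in mm; "gripper": the finger opening in mm, from 0 to 85.4. In form: [{"rx": .., "ry": .., "rz": .., "dx": .., "dy": .., "dz": .., "gripper": ..}, ...]. A call has 1 to 20 rows; each row is the pose to reach, as a shift and turn from the pose commanded when the call began, along the tool's axes at that moment; what a row does not reach only later rows make up. A row lasts 1/12 s, in which the tool goes at most 41.7 mm and 7.16 degrees, less where a joint would pass 70% of its speed; a pose out of reach is approached as far as the arm can. A call with a gripper value outside its range is refused whole. The fingers move at their own pace and stop on an object; FORCE is the grip in N (left out, the last holds). Time passes only in rows, so rows that repeat a pose let the fingers close. It gives the time, the measured TCP pose, the force and the opening at its end, in the units of the state.
- manip.read_state(): the state, without advancing time (a new reading comes with each control period).
- eyes.capture(name): name is "side" or "top" or "wrist"; returns a dict with "color" (480x640x3 uint8, blue, green, red), "mtx" (3x3 intrinsics, pixels), "rvec" (rotation vector, rad) and "tvec" (3), from world to camera coordinates, as OpenCV has them; the wrist camera has in their place "hand_eye" (4x4, takes a point from camera to tool coordinates, whose origin is the TCP and whose axes are the flange's). Camera axes: x right, y down, z forward; pixel columns grow to the right and rows downward; lengths in m; the calibration is good to about 2 mm. A picture is of the moment at which its call begins: read the wrist's pose just before it. There is no depth.
- job.job_done(): hands the job in, once; it reports no verdict.
The state is a dict: "time_s": time; "joint_positions": joint angles; "joint_velocities": joint speeds; "joint_efforts": joint torques, N m; "position": TCP position; "tcp_rot": TCP orientation; "contact_force": force on the tool from outside, world axes, zero at the start; "ft_torque": the same for the moment, N m; "gripper_width": finger opening in m.
Only numpy, scipy, OpenCV 4.12 (cv2) and the standard library are available. Lean on these libraries where they do the work, as an engineer would, in place of code of your own. Each camera call takes 0.05 s, during which the arm holds its last target. There are 200 camera calls.

## Working session

There is one attempt and no reset: what is moved stays moved. The work goes in short steps, Python scripts to look and compute and a shell command to move; the robot and the scene stay as the last step left them, time stands still between calls to the robot, and variables do not carry over. Pictures are saved under pics/ and viewed, about 8 in all and at most 12, crops included, and the job is handed in when it is done.

```bash
mkdir -p pics
cat > h.py <<'E'
from bench import manip, eyes, job
import cv2, numpy as np
def ray(c,u,v,z):
    R=cv2.Rodrigues(np.array(c["rvec"],float))[0];t=np.array(c["tvec"],float).ravel()
    o=-R.T@t; d=R.T@np.linalg.inv(np.array(c["mtx"]))@np.array([u,v,1.])
    return o+d*(z-o[2])/d[2]
def proj(c,P):
    return cv2.projectPoints(np.array(P,float).reshape(-1,3),np.array(c["rvec"],float),np.array(c["tvec"],float),np.array(c["mtx"],float),None)[0].reshape(-1,2)
E
python3 - <<'E'
from h import *
import pickle
s=manip.read_state();print(s["time_s"],s["position"],np.round(s["tcp_rot"],3))
for n in("top","side"):
    c=eyes.capture(n);cv2.imwrite(f"pics/{n}0.png",c["color"]);pickle.dump(c,open(n+".pkl","wb"))
E
```

```text
0.0 [0.27183719 0.6712085  0.2301416 ] [[-0.927  0.375 -0.001]
 [ 0.375  0.927 -0.002]
 [-0.    -0.002 -1.   ]]
```

View pics/top0.png

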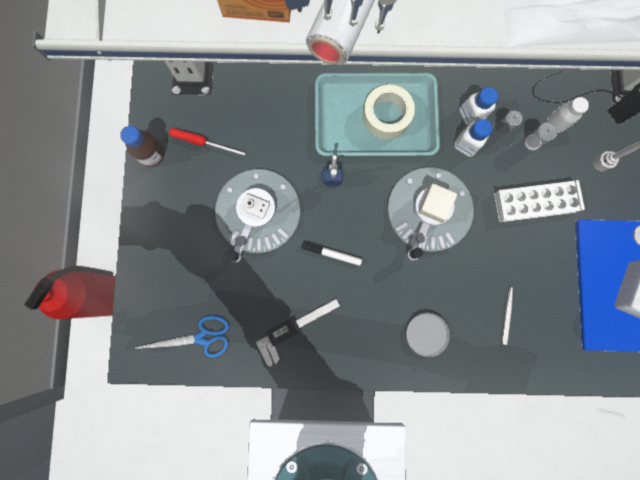

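View pics/side0.png

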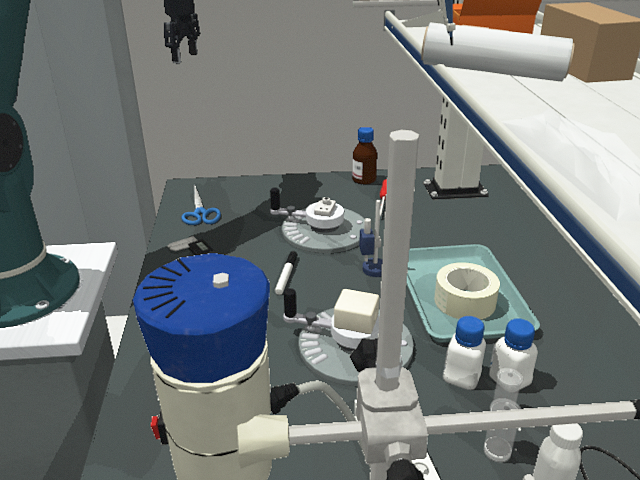

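The top view shows the milled part's stage on the left at about (258,210), with its knob near (237,253). The block stage is at (431,209), with its knob near (415,253). I'll zoom in on the part's stage.

Run:
```python
from h import *
import pickle
c=pickle.load(open("top.pkl","rb"))
im=c["color"]
cv2.imwrite("pics/crop.png",np.hstack([cv2.resize(im[155:275,205:312],None,fx=3.7,fy=4.5,interpolation=2),cv2.resize(im[155:275,378:485],None,fx=3.7,fy=4.5,interpolation=2)]))
for n,u,v in(("part",258,210),("block",431,209)): print(n,ray(c,u,v,.012))
for u,v in((237,253),(415,253)): print(ray(c,u,v,.085))
R=cv2.Rodrigues(c["rvec"])[0];print(-R.T@np.ravel(c["tvec"]))
```

```text
part [0.58566829 0.15575403 0.012     ]
block [ 0.59657402 -0.21486736  0.012     ]
[0.48538847 0.1844284  0.085     ]
[ 0.49385991 -0.16595377  0.085     ]
[0.39714231 0.02396534 1.05288092]
```

View pics/crop.png

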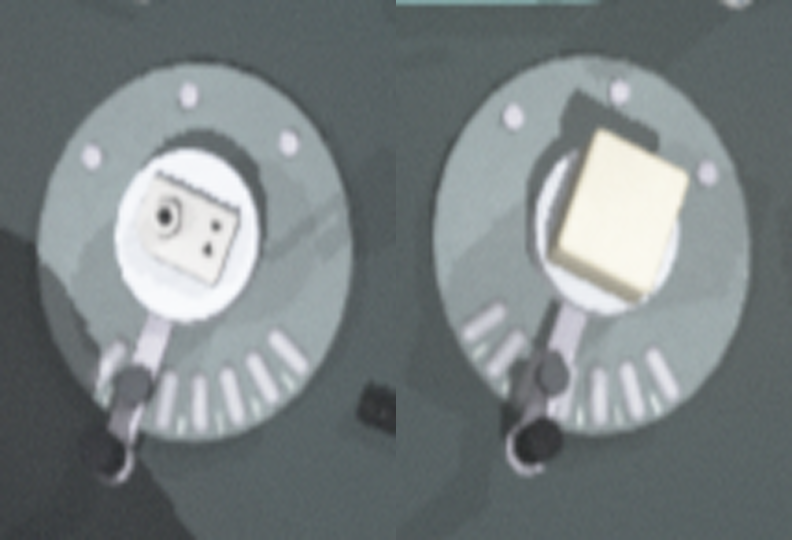

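Run:
```python
from h import *
import pickle
c=pickle.load(open("top.pkl","rb"));d=pickle.load(open("side.pkl","rb"))
o=ray(c,257.7,210.8,.012);k=ray(c,234.7,255,.085)
v=(k-o)[:2];r=np.hypot(*v)
print(o,k,r,np.degrees(np.arctan2(v[1],v[0])),proj(d,[k,o]),proj(c,[k]))
# dark knob blob in top and side
im=c["color"];g=im.max(2)
print("top dark", [ (int(a),int(b)) for a,b in np.argwhere(g[240:270,220:250]<45)[:3]])
side=d["color"][180:220,255:325]; top=im[225:275,210:280]
cv2.imwrite("pics/crop2.png",np.hstack([cv2.resize(side,(560,320),interpolation=2)]))
m=(g<40)[235:275,215:255];n,l,s,ce=cv2.connectedComponentsWithStats(m.astype(np.uint8));print(s,ce+[215,235])
```

```text
[0.5839102  0.15632701 0.012     ] [0.48132709 0.18877977 0.085     ] 0.10759402935311743 162.44493084642983 [[272.75607395 191.58305871]
 [323.0345261  227.00700488]] [[234.7 255. ]]
top dark []
[[   0    0   40   40 1600]] [[234.5 254.5]]
```

View pics/crop2.png

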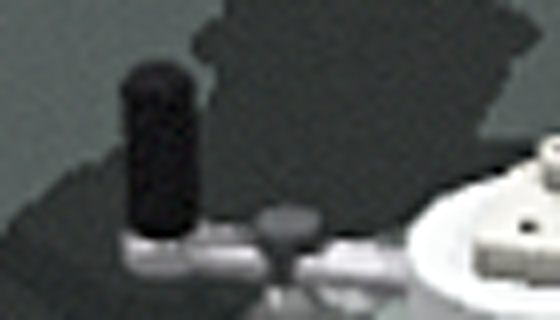

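The side crop shows the black knob with its top centre near side pixel (274.7,190), within about 2 px of the projection, and only a low plunger on the lever. I'll move to hover over it.

```bash
python3 -m inch '[{"dx":-40,"dy":-40,"dz":0},{"dx":-80,"dy":-78,"dz":0},{"dx":-105,"dy":-103},{"dx":-131,"dy":-128},{"dx":-157,"dy":-154},{"dx":-183,"dy":-179},{"dx":-209,"dy":-205},{"dx":-235,"dy":-230},{"dx":-261,"dy":-256},{"dx":-287,"dy":-281},{"dx":-313,"dy":-307,"dz":10,"rz":-0.04},{"dx":-345,"dy":-338,"dz":20,"rz":-0.077},{"dx":-376,"dy":-368,"dz":30,"rz":-0.077},{"dx":-376,"dy":-368,"dz":30,"rz":-0.077},{"dx":-376,"dy":-368,"dz":30,"rz":-0.077},{"dx":-376,"dy":-368,"dz":30,"rz":-0.077},{"dx":-376,"dy":-368,"dz":30,"rz":-0.077},{"dx":-376,"dy":-368,"dz":30,"rz":-0.077}]'
python3 - <<'E'
from h import *
import pickle
s=manip.read_state();w=eyes.capture("wrist");pickle.dump((s,w),open("w.pkl","wb"));cv2.imwrite("pics/w1.png",w["color"])
print(s["position"],np.round(s["tcp_rot"],3));print(np.round(w["hand_eye"],3))
T=np.eye(4);T[:3,:3]=s["tcp_rot"];T[:3,3]=s["position"]
C=np.linalg.inv(T@np.array(w["hand_eye"]))
def pr(P):
    q=np.array(w["mtx"])@(C@np.r_[P,1])[:3];return q[:2]/q[2]
print(pr([.4825,.1885,.085]),pr([.584,.156,.012]))
E
```

```text
[0.27184001 0.67129471 0.23022233] [[-0.927  0.375 -0.001]
 [ 0.375  0.927 -0.002]
 [-0.    -0.002 -1.   ]]
[[-0.001 -0.963 -0.269  0.068]
 [ 1.    -0.001  0.    -0.   ]
 [-0.    -0.269  0.963 -0.143]
 [ 0.     0.     0.     1.   ]]
[-41.28791859 578.83615533] [ 37.43692361 575.33253538]schema error: expected keys rx, ry, rz, dx, dy, dz, gripper
```

View pics/w1.png

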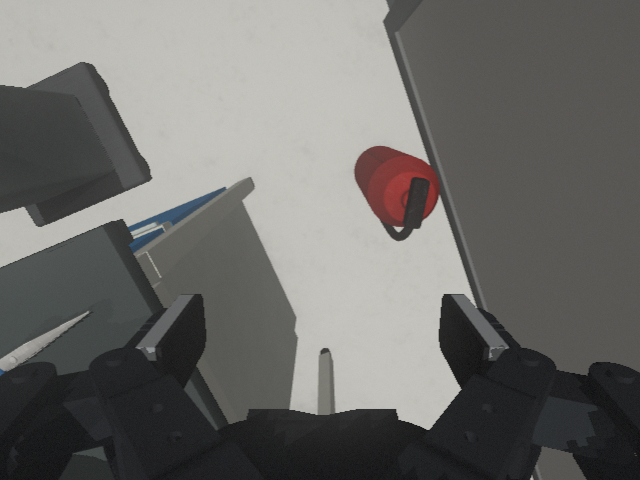

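The call was refused because every row needs all seven keys, so the arm didn't move and the wrist view only shows the floor. I'm sending it again.

```bash
python3 -m inch '[{"rx":0,"ry":0,"rz":0,"dx":-28,"dy":-28,"dz":0,"gripper":85},{"rx":0,"ry":0,"rz":0,"dx":-56,"dy":-55,"dz":0,"gripper":85},{"rx":0,"ry":0,"rz":0,"dx":-84,"dy":-82,"dz":0,"gripper":85},{"rx":0,"ry":0,"rz":0,"dx":-112,"dy":-110,"dz":0,"gripper":85},{"rx":0,"ry":0,"rz":0,"dx":-140,"dy":-137,"dz":0,"gripper":85},{"rx":0,"ry":0,"rz":0,"dx":-168,"dy":-164,"dz":0,"gripper":85},{"rx":0,"ry":0,"rz":0,"dx":-196,"dy":-192,"dz":0,"gripper":85},{"rx":0,"ry":0,"rz":-0.02,"dx":-224,"dy":-219,"dz":0,"gripper":85},{"rx":0,"ry":0,"rz":-0.04,"dx":-252,"dy":-247,"dz":0,"gripper":85},{"rx":0,"ry":0,"rz":-0.06,"dx":-280,"dy":-274,"dz":0,"gripper":85},{"rx":0,"ry":0,"rz":-0.077,"dx":-308,"dy":-301,"dz":0,"gripper":85},{"rx":0,"ry":0,"rz":-0.077,"dx":-336,"dy":-329,"dz":10,"gripper":85},{"rx":0,"ry":0,"rz":-0.077,"dx":-360,"dy":-352,"dz":20,"gripper":85},{"rx":0,"ry":0,"rz":-0.077,"dx":-376,"dy":-368,"dz":30,"gripper":85},{"rx":0,"ry":0,"rz":-0.077,"dx":-376,"dy":-368,"dz":30,"gripper":85},{"rx":0,"ry":0,"rz":-0.077,"dx":-376,"dy":-368,"dz":30,"gripper":85},{"rx":0,"ry":0,"rz":-0.077,"dx":-376,"dy":-368,"dz":30,"gripper":85}]'
cat > w.py <<'E'
from h import *
import sys
s=manip.read_state();w=eyes.capture("wrist")
T=np.eye(4);T[:3,:3]=s["tcp_rot"];T[:3,3]=s["position"]
C=np.linalg.inv(T@np.array(w["hand_eye"]));K=np.array(w["mtx"])
w["rvec"]=cv2.Rodrigues(C[:3,:3])[0];w["tvec"]=C[:3,3]
import pickle;pickle.dump((s,w),open("w.pkl","wb"))
cv2.imwrite(sys.argv[1],w["color"])
print(s["time_s"],s["position"],np.round(s["tcp_rot"],3).tolist(),s["gripper_width"],np.round(s["contact_force"],1))
print(proj(w,[[.4825,.1885,.085],[.584,.156,.012]]))
E
python3 w.py pics/w2.png
```

```text
time_s: 1.57
position: [0.4823, 0.1906, 0.2013]
tcp_rot: [[-0.953, 0.302, -0.0], [0.302, 0.953, 0.001], [0.0, 0.001, -1.0]]
contact_force: [-0.9, 0.4, 0.7]
gripper_width: 0.0848
1.5667 [0.48229034 0.19058717 0.20130303] [[-0.953, 0.302, -0.0], [0.302, 0.953, 0.001], [0.0, 0.001, -1.0]] 0.0847675418006133 [-0.9  0.4  0.7]
[[319.12228121 227.84506545]
 [319.59719682 317.918776  ]]
```

View pics/w2.png

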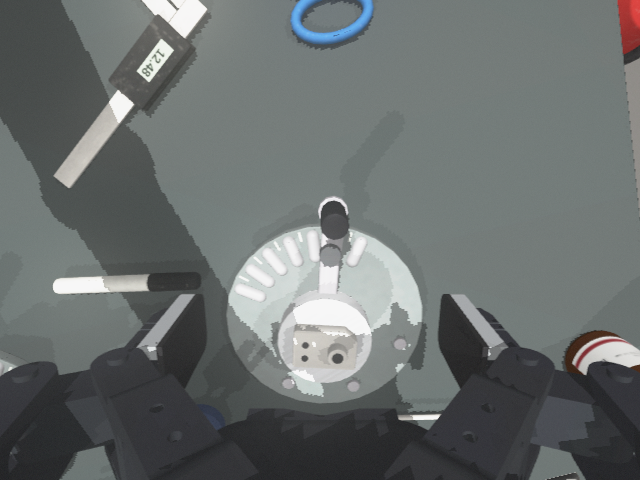

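The wrist view shows the knob top at about (335,227), the lever running down to the platform centre near (325,340), and five free notches on the left, which is the anticlockwise side.

Run:
```python
from h import *
import pickle
s,w=pickle.load(open("w.pkl","rb"))
k=ray(w,335,227,.085);o=ray(w,325.5,314,.012);o2=ray(w,324.5,342,.05)
print(k,o,o2)
for c in(o,o2):
    v=(k-c)[:2];print(np.hypot(*v),np.degrees(np.arctan2(v[1],v[0])))
R=np.array(s["tcp_rot"]);print(R.T@(k-s["position"])*1000)
g=w["color"].max(2)[190:250,310:362];n,l,st,ce=cv2.connectedComponentsWithStats((g<50).astype(np.uint8));print(st,ce+[310,190])
```

```text
[0.48521641 0.19900942 0.085     ] [0.58182387 0.16247005 0.012     ] [0.58755694 0.15940786 0.05      ]
0.10328662765359946 159.28212257343105
0.10973544653580873 158.84562080213473
[ -0.29550827   8.85399284 116.30739982]
[[   0    0   52   60 3120]] [[335.5 219.5]]
```

```bash
python3 -m inch '[{"rx":0,"ry":0,"rz":0.03,"dx":0,"dy":7,"dz":30,"gripper":85},{"rx":0,"ry":0,"rz":0.03,"dx":0,"dy":7,"dz":60,"gripper":85},{"rx":0,"ry":0,"rz":0.03,"dx":0,"dy":7,"dz":90,"gripper":85},{"rx":0,"ry":0,"rz":0.03,"dx":0,"dy":7,"dz":115,"gripper":85},{"rx":0,"ry":0,"rz":0.03,"dx":0,"dy":7,"dz":135,"gripper":85},{"rx":0,"ry":0,"rz":0.03,"dx":0,"dy":7,"dz":148,"gripper":85},{"rx":0,"ry":0,"rz":0.03,"dx":0,"dy":7,"dz":148,"gripper":85},{"rx":0,"ry":0,"rz":0.03,"dx":0,"dy":7,"dz":148,"gripper":85},{"rx":0,"ry":0,"rz":0.03,"dx":0,"dy":7,"dz":148,"gripper":85}]'
python3 w.py pics/w3.png
```

```text
time_s: 2.37
position: [0.4851, 0.1978, 0.0542]
tcp_rot: [[-0.944, 0.33, 0.001], [0.33, 0.944, 0.001], [-0.001, 0.002, -1.0]]
contact_force: [0.9, -0.2, 0.4]
gripper_width: 0.0848
2.3667 [0.48509543 0.19784265 0.05415972] [[-0.944, 0.33, 0.001], [0.33, 0.944, 0.001], [-0.001, 0.002, -1.0]] 0.08477396213955275 [ 0.9 -0.2  0.4]
[[292.34491159 344.95572661]
 [310.08307169 439.84531535]]
```

View pics/w3.png

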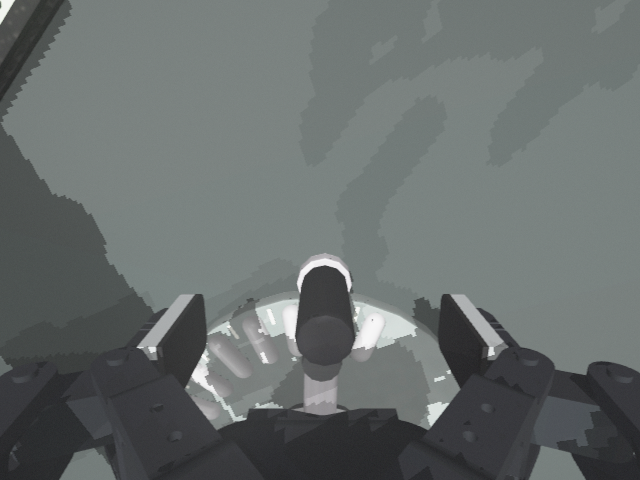

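The knob top is at about (327,341), between the open jaws and centred to about 2 mm.

```bash
python3 - <<'E'
from h import *
import pickle
s,w=pickle.load(open("w.pkl","rb"))
k=ray(w,327,341,.085);R=np.array(s["tcp_rot"]);print(k,R.T@(k-s["position"])*1000)
for c in([.5876,.1594],[.584,.1563],[.5818,.1625]):
    v=k[:2]-c;print(np.hypot(*v),np.degrees(np.arctan2(v[1],v[0])))
E
python3 -m inch '[{"rx":0,"ry":0,"rz":0,"dx":0,"dy":2,"dz":0,"gripper":30},{"rx":0,"ry":0,"rz":0,"dx":0,"dy":2,"dz":0,"gripper":30},{"rx":0,"ry":0,"rz":0,"dx":0,"dy":2,"dz":0,"gripper":30},{"rx":0,"ry":0,"rz":0,"dx":0,"dy":2,"dz":0,"gripper":30},{"rx":0,"ry":0,"rz":0,"dx":0,"dy":2,"dz":0,"gripper":15},{"rx":0,"ry":0,"rz":0,"dx":0,"dy":2,"dz":0,"gripper":15},{"rx":0,"ry":0,"rz":0,"dx":0,"dy":2,"dz":0,"gripper":15},{"rx":0,"ry":0,"rz":0,"dx":0,"dy":2,"dz":0,"gripper":15},{"rx":0,"ry":0,"rz":0,"dx":0,"dy":2,"dz":0,"gripper":15},{"rx":0,"ry":0,"rz":0,"dx":0,"dy":2,"dz":0,"gripper":15}]' 20
```

```text
[0.48484633 0.19951396 0.085     ] [  0.75649944   1.54468115 -30.83860568]
0.1103061457844954 158.67484660676348
0.10816143454060112 156.45107368372638
0.10377883559685318 159.10466706070707
time_s: 3.25
position: [0.485, 0.1972, 0.0535]
tcp_rot: [[-0.944, 0.331, -0.001], [0.331, 0.944, -0.001], [0.0, -0.002, -1.0]]
contact_force: [-0.6, -3.0, 5.4]
gripper_width: 0.0192
```

Gripped: the opening reads 19 mm on the 20 mm knob. First click along the arc:

```bash
python3 -m inch '[{"rx":0,"ry":0,"rz":-0.044,"dx":0,"dy":-4.8,"dz":0,"gripper":15},{"rx":0,"ry":0,"rz":-0.087,"dx":-0.1,"dy":-9.6,"dz":0,"gripper":15},{"rx":0,"ry":0,"rz":-0.131,"dx":-0.4,"dy":-14.4,"dz":0,"gripper":15},{"rx":0,"ry":0,"rz":-0.175,"dx":-0.9,"dy":-19.1,"dz":0,"gripper":15},{"rx":0,"ry":0,"rz":-0.218,"dx":-1.7,"dy":-23.9,"dz":0,"gripper":15},{"rx":0,"ry":0,"rz":-0.262,"dx":-2.7,"dy":-28.6,"dz":0,"gripper":15},{"rx":0,"ry":0,"rz":-0.262,"dx":-2.7,"dy":-28.6,"dz":0,"gripper":15},{"rx":0,"ry":0,"rz":-0.262,"dx":-2.7,"dy":-28.6,"dz":0,"gripper":15},{"rx":0,"ry":0,"rz":-0.262,"dx":-2.7,"dy":-28.6,"dz":0,"gripper":15},{"rx":0,"ry":0,"rz":-0.262,"dx":-2.7,"dy":-28.6,"dz":0,"gripper":15},{"rx":0,"ry":0,"rz":-0.262,"dx":-2.7,"dy":-28.6,"dz":0,"gripper":15},{"rx":0,"ry":0,"rz":-0.262,"dx":-2.7,"dy":-28.6,"dz":0,"gripper":15},{"rx":0,"ry":0,"rz":-0.262,"dx":-2.7,"dy":-28.6,"dz":0,"gripper":15},{"rx":0,"ry":0,"rz":-0.262,"dx":-2.7,"dy":-28.6,"dz":0,"gripper":15}]'
python3 w.py pics/w4.png
```

```text
time_s: 4.42
position: [0.4789, 0.1708, 0.0535]
tcp_rot: [[-0.997, 0.076, 0.001], [0.076, 0.997, 0.0], [-0.001, 0.0, -1.0]]
contact_force: [1.0, -1.0, 5.0]
gripper_width: 0.0193
4.4167 [0.47892339 0.170755   0.05349581] [[-0.997, 0.076, 0.001], [0.076, 0.997, 0.0], [-0.001, 0.0, -1.0]] 0.01930763842981004 [ 1. -1.  5.]
[[377.74227794 350.35863229]
 [310.18356896 438.85719497]]
```

View pics/w4.png

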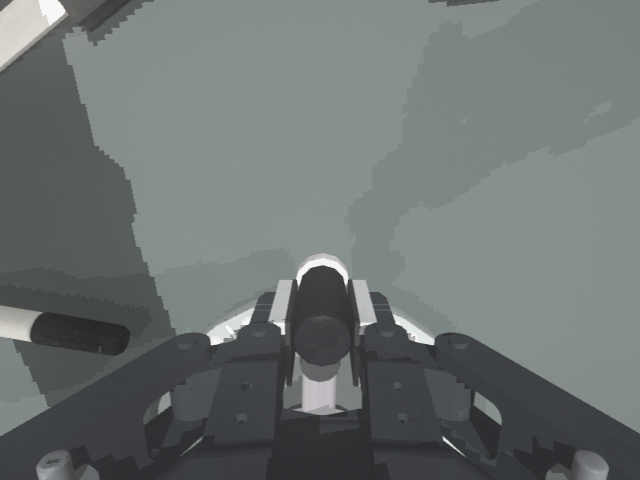

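The knob is still centred between the pads at (322,335), with the lever pointing straight to the platform. The TCP moved 27 mm and tangential force is low. Second click:

```bash
python3 -m inch '[{"rx":0,"ry":0,"rz":-0.044,"dx":0,"dy":-4.8,"dz":0,"gripper":15},{"rx":0,"ry":0,"rz":-0.087,"dx":-0.1,"dy":-9.6,"dz":0,"gripper":15},{"rx":0,"ry":0,"rz":-0.131,"dx":-0.4,"dy":-14.4,"dz":0,"gripper":15},{"rx":0,"ry":0,"rz":-0.175,"dx":-0.9,"dy":-19.1,"dz":0,"gripper":15},{"rx":0,"ry":0,"rz":-0.218,"dx":-1.7,"dy":-23.9,"dz":0,"gripper":15},{"rx":0,"ry":0,"rz":-0.262,"dx":-2.7,"dy":-28.6,"dz":0,"gripper":15},{"rx":0,"ry":0,"rz":-0.262,"dx":-2.7,"dy":-28.6,"dz":0,"gripper":15},{"rx":0,"ry":0,"rz":-0.262,"dx":-2.7,"dy":-28.6,"dz":0,"gripper":15},{"rx":0,"ry":0,"rz":-0.262,"dx":-2.7,"dy":-28.6,"dz":0,"gripper":15},{"rx":0,"ry":0,"rz":-0.262,"dx":-2.7,"dy":-28.6,"dz":0,"gripper":15},{"rx":0,"ry":0,"rz":-0.262,"dx":-2.7,"dy":-28.6,"dz":0,"gripper":15},{"rx":0,"ry":0,"rz":-0.262,"dx":-2.7,"dy":-28.6,"dz":0,"gripper":15},{"rx":0,"ry":0,"rz":-0.262,"dx":-2.7,"dy":-28.6,"dz":0,"gripper":15},{"rx":0,"ry":0,"rz":-0.262,"dx":-2.7,"dy":-28.6,"dz":0,"gripper":15}]'
```

```text
time_s: 5.63
position: [0.4797, 0.1423, 0.0535]
tcp_rot: [[-0.983, -0.185, 0.002], [-0.185, 0.983, 0.001], [-0.002, 0.0, -1.0]]
contact_force: [2.5, 0.3, 5.1]
gripper_width: 0.0192
```

```bash
python3 -m inch '[{"rx":0,"ry":0,"rz":-0.044,"dx":0,"dy":-4.8,"dz":0,"gripper":15},{"rx":0,"ry":0,"rz":-0.087,"dx":-0.1,"dy":-9.6,"dz":0,"gripper":15},{"rx":0,"ry":0,"rz":-0.131,"dx":-0.4,"dy":-14.4,"dz":0,"gripper":15},{"rx":0,"ry":0,"rz":-0.175,"dx":-0.9,"dy":-19.1,"dz":0,"gripper":15},{"rx":0,"ry":0,"rz":-0.218,"dx":-1.7,"dy":-23.9,"dz":0,"gripper":15},{"rx":0,"ry":0,"rz":-0.262,"dx":-2.7,"dy":-28.6,"dz":0,"gripper":15},{"rx":0,"ry":0,"rz":-0.262,"dx":-2.7,"dy":-28.6,"dz":0,"gripper":15},{"rx":0,"ry":0,"rz":-0.262,"dx":-2.7,"dy":-28.6,"dz":0,"gripper":15},{"rx":0,"ry":0,"rz":-0.262,"dx":-2.7,"dy":-28.6,"dz":0,"gripper":15},{"rx":0,"ry":0,"rz":-0.262,"dx":-2.7,"dy":-28.6,"dz":0,"gripper":15},{"rx":0,"ry":0,"rz":-0.262,"dx":-2.7,"dy":-28.6,"dz":0,"gripper":15},{"rx":0,"ry":0,"rz":-0.262,"dx":-2.7,"dy":-28.6,"dz":0,"gripper":15},{"rx":0,"ry":0,"rz":-0.262,"dx":-2.7,"dy":-28.6,"dz":0,"gripper":15},{"rx":0,"ry":0,"rz":-0.262,"dx":-2.7,"dy":-28.6,"dz":0,"gripper":15}]'
```

```text
time_s: 6.8
position: [0.4878, 0.1146, 0.0535]
tcp_rot: [[-0.901, -0.433, 0.002], [-0.433, 0.901, 0.001], [-0.002, -0.0, -1.0]]
contact_force: [5.7, 0.9, 4.7]
gripper_width: 0.0193
```

82.6 mm in a straight line from the start. Now I'll open the jaws, pause and lift.

```bash
python3 -m inch '[{"rx":0,"ry":0,"rz":0,"dx":0,"dy":0,"dz":0,"gripper":60},{"rx":0,"ry":0,"rz":0,"dx":0,"dy":0,"dz":0,"gripper":60},{"rx":0,"ry":0,"rz":0,"dx":0,"dy":0,"dz":0,"gripper":60},{"rx":0,"ry":0,"rz":0,"dx":0,"dy":0,"dz":0,"gripper":60},{"rx":0,"ry":0,"rz":0,"dx":0,"dy":0,"dz":0,"gripper":60},{"rx":0,"ry":0,"rz":0,"dx":0,"dy":0,"dz":0,"gripper":60},{"rx":0,"ry":0,"rz":0,"dx":0,"dy":0,"dz":-15,"gripper":60},{"rx":0,"ry":0,"rz":0,"dx":0,"dy":0,"dz":-40,"gripper":60},{"rx":0,"ry":0,"rz":0,"dx":0,"dy":0,"dz":-70,"gripper":60},{"rx":0,"ry":0,"rz":0,"dx":0,"dy":0,"dz":-100,"gripper":60},{"rx":0,"ry":0,"rz":0,"dx":0,"dy":0,"dz":-130,"gripper":60},{"rx":0,"ry":0,"rz":0,"dx":0,"dy":0,"dz":-150,"gripper":60},{"rx":0,"ry":0,"rz":0,"dx":0,"dy":0,"dz":-150,"gripper":60},{"rx":0,"ry":0,"rz":0,"dx":0,"dy":0,"dz":-150,"gripper":60},{"rx":0,"ry":0,"rz":0,"dx":0,"dy":0,"dz":-150,"gripper":60}]'
python3 w.py pics/w5.png
```

```text
time_s: 8.05
position: [0.4859, 0.1137, 0.2026]
tcp_rot: [[-0.901, -0.433, -0.002], [-0.433, 0.901, -0.001], [0.002, 0.0, -1.0]]
contact_force: [-0.3, -0.7, -0.8]
gripper_width: 0.0599
8.05 [0.48594856 0.11369947 0.20259264] [[-0.901, -0.433, -0.002], [-0.433, 0.901, -0.001], [0.002, 0.0, -1.0]] 0.05994330272725123 [-0.3 -0.7 -0.8]
[[419.49719932 266.44892131]
 [317.27759491 316.82352091]]
```

View pics/w5.png

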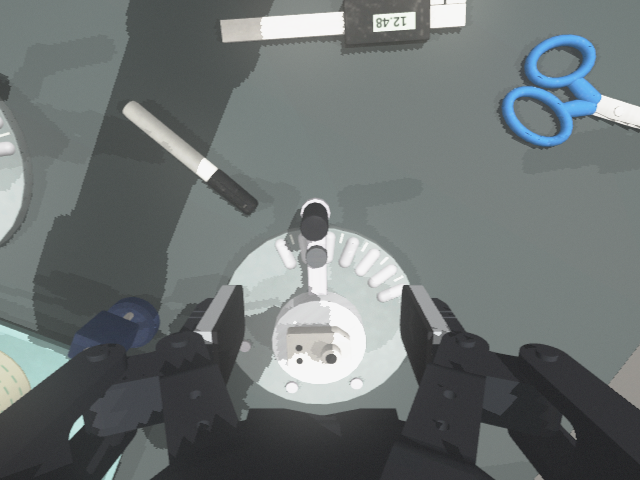

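The knob is now at about (315,227), standing alone with nothing touching it. I'll check the distance and hand in.

Run:
```python
from h import *
import pickle
s,w=pickle.load(open("w.pkl","rb"))
k=ray(w,315,227,.085);print(k,np.linalg.norm(k[:2]-[.4849,.1993]))
a=pickle.load(open("top.pkl","rb"));b=eyes.capture("top")
d=cv2.absdiff(a["color"],b["color"])[155:270,380:480].max(2);print("block region diff>40:",(d>40).sum())
job.job_done()
```

```text
[0.48841369 0.109722   0.085     ] 0.0896468817066754
block region diff>40: 0
the job is handed in; nothing more can be done
```

I gripped the black knob of the milled part's stage lightly (20 N) and turned it anticlockwise along its arc. I made three 15° clicks, holding still for about 0.7 s in each notch, then opened the jaws and lifted clear. The job was handed in at about 8 s, and no verdict was reported.

- **Knob distance from its start:** from the gripper position, it was 27, 55 and 82.6 mm after the three clicks (ideal about 29, 57 and 84). After release, the wrist picture gave about 90 mm. That is 6 to 7 mm more than the gripper figure, but inside the 74–94 mm band. I put the gap down to picking the pixel by hand and calibration error, and did not check it further.
- **Other stage:** comparing the top camera's first and last pictures showed no change in the plaster block's area.
- **Contact:** the contact force was about zero after the lift.
- **Misses on the way:** the first move was refused for missing keys, so the arm didn't move. The first knob estimate from the top camera was about 10 mm off, and I corrected it with the wrist camera before gripping.

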